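# Clear the coffee corner

### The arm

A 6-joint arm with a two-finger parallel gripper is mounted at the origin on the work surface. World frame = base frame: x ahead of the robot, y to its left, z up, the work surface at z = 0. Lengths are in m, angles in rad, forces in N, time in s.
With the tool pointing down it reaches from about 0.25 to 0.725 m from the base axis. Payload 9.7 kg.
Tool frame: the origin (TCP) lies at the very end of the fingers, on their centre line; the grasp point (between the pads) lies 19 mm behind it; x points along the fingers, y is the direction in which the jaws open and shut, and the axes are right-handed (so a half turn about x gives the same grasp; the last joint's range is limited). The gripper opens to 85 mm and grips with 20 to 120 N. Pads are 22 mm wide; open, the fingers measure 114 mm over their backs; the gripper's body (76 mm by 85 mm) begins 54 mm behind the grasp point. The pads swing forward as they close: fully open they stand 13 mm farther back than shut.
Start: joints at [-1.146, 0.087, 0.176, 1.66, 0, 1.571], TCP at [0.227, -0.501, 0.231] pointing down, gripper open.
Joint ranges: [-3.13, 3.13], [-0.85, 1.81], [-1.15, 1.24], [-2.2, 2.28], [-1.44, 1.52], [-3.14, 3.14]. Speed limits (rad/s): [2.22, 2.22, 2.57, 3.14, 3.14, 3.14].

### API

Orientations are given as a rotation vector (axis times angle).
In Python, from cell import arm gives the robot as it stands. The module is installed in compiled form; this text tells all that it offers. Calls block until the motion is done:
- arm.move_pose(position, orientation): joint-space move of the TCP to a pose.
- arm.move_l(position, orientation=None, speed=0.15, force_limit=None): straight line of the TCP; orientation=None keeps the orientation; speed is the mean speed in m/s. With force_limit (N) it stops when the force on the tool has changed by that much, and returns True; else False.
- arm.move_joints(angles): joint-space move.
- arm.grip(opening, grip_force=None): finger opening in m; grip_force is the grip in N (None keeps the last); returns when the fingers have stopped.
- arm.pause(seconds).
- arm.ik(position, orientation): joint angles nearest the present ones, or None.
- arm.observe(): the state.
- arm.grab_frame(name): name is "scene" or "top" or "wrist"; returns a dict with "pixels" (420x560x3 uint8, blue, green, red), "fov_y" (degrees; the focal length in pixels is half the picture's height over the tangent of half this angle, whatever the lens; pixels are square), "cx", "cy" (the principal point, pixels), "k1" (the pictures are not rectified: a ray, as slopes to the right and down, at radius r is drawn at 1 + k1 r^2 times it, then the intrinsics apply), "eye" and "orientation" of the camera in the world; the wrist camera has in their place "tool_from_camera" (4x4, takes a point from camera to tool coordinates, whose origin is the TCP and whose axes are the tool frame's). Camera axes: x right, y down, z forward; pixel columns grow to the right and rows downward; lengths in m; the calibration is good to about 2 mm. A picture is of the moment at which its call begins: read the wrist's pose just before it. There is no depth.
A pose or a line that the arm cannot do raises arm.Unreachable and nothing moves.
- arm.finish_job(): hands the job in, once; it reports no verdict.
Trained networks look in a picture, given as the dict that the camera call returned (one of the last four; its "shot" number tells which), for a name from the list of things; names that differ only in an ending like _2 or _b are one class to them, and where a whole thing is asked for, a point or a joint stands for the part that bears it (a point fixed in the world has none). Each returns a list of dicts, best first, with "score" (0 to 1); they miss things now and then, are a little off and sometimes report something else, mostly with a low value. They report only what shows in the picture. A call takes as long as a camera call. They do not tell look-alikes from the thing itself.
- arm.search_frame(picture, target): "uv" ([column, row] in pixels, amid what is visible of it).
- arm.silhouettes(picture, target): "region" (420x560 bool, what is visible of it) and "uv" ([column, row] in pixels, amid what is visible of it).
- arm.mark_of(picture, target): "uv" ([column, row] in pixels: a listed point, or the origin of a listed thing).
The state is a dict: "time_s": time; "q": joint angles; "qd": joint speeds; "joint_efforts": joint torques, N m; "position": TCP position; "tcp_rot": TCP orientation; "force": force on the tool from outside, world axes, zero at the start; "torque": the same for the moment, N m; "grip_width": finger opening in m.
Only numpy, scipy, OpenCV 4.12 (cv2) and the standard library are available. Lean on these libraries where they do the work, as an engineer would, in place of code of your own. Each camera call takes 0.05 s, during which the arm holds its last target. There are 200 camera calls.

### The job

Sort the things standing in a row on the kitchen counter: stand the steel milk jug and the sugar pot in the dark-wood serving tray, both spice jars in the blue tray, and the white espresso cup in the steel washing-up tray. Set each one down upright on its tray's floor rather than dropping it, knock nothing over, leave the coffee pot and the soap bottle where they are, and let go of everything at the end.

Things in the scene. Friction and masses are not known exactly. Their poses are not given: they have to be found in the camera images.
- creamer: Small steel milk jug, loose, open top, 54 mm across its straight belt (12 to 46 mm above its foot), 62 mm high, mouth 48, foot 42; 0.14 kg. Origin: centre of underside; z up. Black loop handle along its -x to 54 mm from the axis (22 to 60 mm high), small spout along +x to 38 mm near the top: grip across y. At the start the handle points at the robot's side (world -x) within 0.6 rad.
- sugar_pot: Polished-steel sugar pot, loose, round, lid fixed on, 54 mm across between 12 and 46 mm above its foot, shoulder up to 54 mm, on top a black knob 22 mm across from 62 to 72 mm high; about 0.22 kg. Origin: centre of its underside; z up. Any yaw.
- jar_red: Spice jar, loose, round: amber glass with a paper label, 44 mm across up to 62 mm high, then a RED cap 40 mm across up to 82 mm; about 0.13 kg. Origin: centre of its underside; z up. Any yaw.
- jar_green: Spice jar like the other, loose, but with a GREEN cap: 44 mm across up to 62 mm high, cap 40 mm across up to 82 mm; about 0.13 kg. Origin: centre of its underside; z up. Any yaw.
- cup: Used white ceramic espresso cup, loose, open top, 54 to 56 mm across from 20 mm up to its rim at 56 mm, foot 40; 0.12 kg. Origin: centre of underside; z up. White loop handle along its -x to 50 mm from the axis (20 to 51 mm high): grip across y. At the start the handle points at the robot's side (world -x) within 0.6 rad.
- serving_tray: Dark-wood serving tray with a small black bar handle at either end, 100 mm (x) by 170 mm (y), inside 92 by 162 mm, for two things side by side along y. End handles reach 98 mm from the centre. Fixed. Origin: centre of its underside, on the counter; x along its short side, y its long side, z up; yaw within 0.25 rad. Walls 4 mm thick, 15 mm high; flat inner floor 4 mm above the counter.
- spice_tray: Blue plastic spice tray, 100 mm (x) by 170 mm (y), inside 92 by 162 mm, for two things side by side along y. Fixed. Origin: centre of its underside, on the counter; x along its short side, y its long side, z up; yaw within 0.25 rad. Walls 4 mm thick, 15 mm high; flat inner floor 4 mm above the counter.
- wash_tray: Bare steel washing-up tray with a dark disc painted in its middle, 100 mm (x) by 130 mm (y), inside 92 by 122 mm. Fixed. Origin: centre of its underside, on the counter; x along its short side, y its long side, z up; yaw within 0.25 rad. Walls 4 mm thick, 15 mm high; flat inner floor 4 mm above the counter.
- coffee_pot: Bystander: polished-steel coffee pot with black knob and handle, loose, body 104 mm across, 152 mm high, spout and handle reaching about 100 mm either way along its x (spout +x); at the robot's left end of the row. Origin: centre of its underside.
- soap_bottle: Bystander: yellow soap bottle with a white pump, loose, 64 mm across, 161 mm high; at the robot's right end of the row. Origin: centre of its underside.
Mind the look-alikes: they are no part of the job. Of the things that look like the wash_tray, take the one that is farthest from the robot's base at the start. What is shaped like the cup but turquoise or yellow is not meant.

How it is judged:
By the outcome, as a careful person would: the job done as asked, in the order asked, and still so for the second after the job is handed in, with the robot touching nothing.
It also fails if it takes over 118 s, if anything falls off the work surface, if the arm or the gripper's body presses on something with over 40 N, if the wrist force passes 120 N, or if a joint passes its speed limit or range.

## Working session

There is one attempt and no reset: what is moved stays moved. The work goes in short steps, each a Python script; the robot and the scene stay as the last script left them, time stands still between calls to the robot, and variables do not carry over. Pictures are saved under pics/ and viewed, about 12 in all and at most 16, crops included, and the job is handed in when it is done.

```bash
mkdir -p pics; cat > h.py <<'E'
import numpy as np, cv2
from scipy.spatial.transform import Rotation as R
from cell import arm
def cam(f):
    fl=210/np.tan(np.radians(f["fov_y"])/2)
    if "eye" in f:
        e=np.array(f["eye"]); o=np.array(f["orientation"])
        M=R.from_rotvec(o).as_matrix() if o.size==3 else o.reshape(3,3)
    else:
        T=np.eye(4);T[:3,:3]=R.from_rotvec(f["st"]["tcp_rot"]).as_matrix();T[:3,3]=f["st"]["position"]
        T=T@np.array(f["tool_from_camera"]); e=T[:3,3];M=T[:3,:3]
    return fl,e,M
def grab(n):
    st=arm.observe(); f=arm.grab_frame(n); f["st"]=st; return f
def ray(f,uv):
    fl,e,M=cam(f); d=(np.array(uv,float)-[f["cx"],f["cy"]])/fl; s=d.copy()
    for _ in range(20): s=d/(1+f["k1"]*(s@s))
    return e,M@np.array([s[0],s[1],1])
def onz(f,uv,z):
    e,d=ray(f,uv); return e+d*(z-e[2])/d[2]
def proj(f,p):
    fl,e,M=cam(f); c=M.T@(np.array(p)-e); s=c[:2]/c[2]
    return s*(1+f["k1"]*(s@s))*fl+[f["cx"],f["cy"]]
E
python3 - <<'E'
from h import *
for n in ("scene","top"):
    f=grab(n); cv2.imwrite(f"pics/{n}0.png",f["pixels"]); fl,e,M=cam(f); print(n,fl,e,M[:,2],f["k1"])
    for t in ("creamer","sugar_pot","jar_red","jar_green","cup","serving_tray","spice_tray","wash_tray","coffee_pot","soap_bottle"):
        print(t,[(np.round(d["uv"]).tolist(),round(d["score"],2),np.round(onz(f,d["uv"],0)[:2],3).tolist()) for d in arm.mark_of(f,t)])
print(arm.observe())
E
```

```text
scene 463.4259032910577 [1.37943156 0.1424522  0.76068989] [-0.77920738 -0.12224666 -0.6147289 ] -0.02558152007439087
creamer [([376.0, 225.0], 0.82, [0.453, 0.263])]
sugar_pot [([227.0, 209.0], 0.77, [0.467, -0.123]), ([176.0, 205.0], 0.52, [0.479, -0.26])]
jar_red [([327.0, 218.0], 0.69, [0.452, 0.139])]
jar_green [([176.0, 202.0], 0.78, [0.466, -0.263])]
cup [([265.0, 188.0], 0.86, [0.355, -0.043]), ([324.0, 184.0], 0.56, [0.3, 0.117])]
serving_tray [([374.0, 267.0], 0.6, [0.604, 0.257])]
spice_tray [([262.0, 258.0], 0.7, [0.626, 0.0])]
wash_tray [([188.0, 164.0], 0.95, [0.281, -0.292]), ([165.0, 243.0], 0.8, [0.623, -0.234])]
coffee_pot [([467.0, 231.0], 0.62, [0.432, 0.489])]
soap_bottle []
top 483.5042866876139 [0.17277753 0.01266444 1.61427764] [ 1.79689548e-01 -8.14295382e-04 -9.83723032e-01] -0.003357477758197101
creamer []
sugar_pot [([321.0, 200.0], 0.47, [0.468, -0.13])]
jar_red [([239.0, 205.0], 0.48, [0.445, 0.149])]
jar_green [([360.0, 203.0], 0.61, [0.462, -0.262])]
cup [([297.0, 232.0], 0.52, [0.356, -0.049]), ([281.0, 200.0], 0.5, [0.465, 0.006]), ([138.0, 209.0], 0
[... 373 characters left out ...]
, 212.0], 0.64, [0.433, -0.462])]
{'time_s': 1.1, 'q': array([-1.14598222e+00,  8.68722731e-02,  1.75895116e-01,  1.65982855e+00,
        2.54107783e-05,  1.57078565e+00]), 'qd': array([ 1.81359278e-03, -1.50673415e-04, -1.57975023e-03,  4.91679267e-05,
       -1.55094949e-03,  1.45023714e-04]), 'joint_efforts': array([ 2.41552567e-03, -5.20105898e+01,  4.64866590e+01,  1.75881709e-03,
        1.39718059e-04,  1.06276664e-05]), 'position': array([ 0.22668215, -0.50109337,  0.23129691]), 'tcp_rot': array([ 1.98689267,  0.42851442, -1.98684621]), 'force': array([-0.30235307, -0.02030828,  0.17129717]), 'torque': array([-0.00978877,  0.0151438 , -0.01069863]), 'grip_width': 0.08519191418755293}
```

View pics/scene0.png

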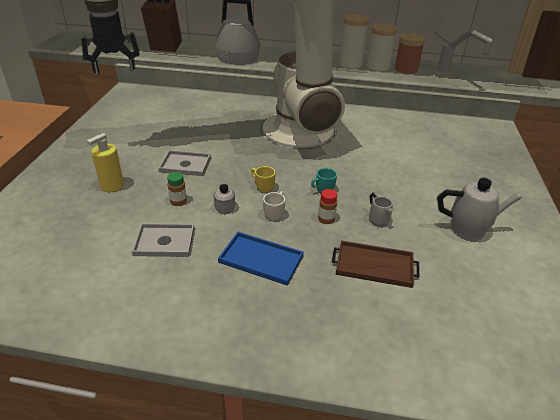

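View pics/top0.png

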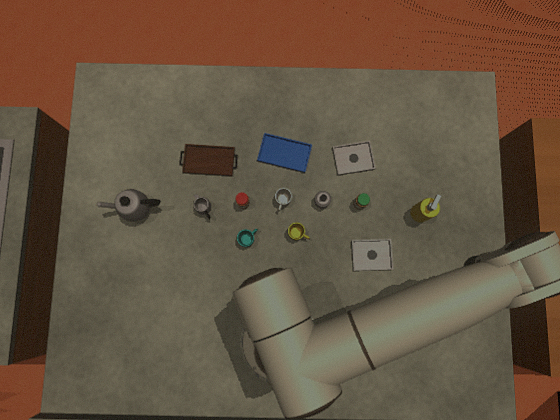

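The scene shows the row from +y to −y: coffee pot (472,210), creamer (381,212), red jar (328,206), white cup (274,206), sugar pot (225,200), green jar (176,190) and soap (107,168). The turquoise and yellow cups and the near steel tray (185,163) are decoys. The wash tray I want is the far one, at scene (165,241) or top (353,158). Next I'll move and take close views.

```bash
cat >> h.py <<'E'
def down(yaw): # jaw axis at world +y turned by yaw
    c,s=np.cos(yaw),np.sin(yaw)
    return R.from_matrix(np.array([[0,-s,c],[0,c,s],[-1,0,0]])).as_rotvec()
TR=("serving_tray","spice_tray","wash_tray"); HT=dict(creamer=.062,sugar_pot=.072,jar_red=.082,jar_green=.082,cup=.056)
def tray(f,region,z=.015):
    c=max(cv2.findContours(region.astype(np.uint8),0,2)[0],key=cv2.contourArea)[:,0]
    p=np.array([onz(f,q,z)[:2]*1000 for q in c],np.float32)
    (x,y),(w,h),a=cv2.minAreaRect(p); 
    if w>h: w,h,a=h,w,a-90
    a=(a+90)%180-90
    return np.round([x,y,w,h,a],1)
E
python3 - <<'E'
from h import *
arm.move_pose([.42,-.2,.38],down(0)); 
for i,y in enumerate((-.2,.05,.27)):
    if i: arm.move_l([.42,y,.38],speed=.3)
    f=grab("wrist"); cv2.imwrite(f"pics/w{i}.png",f["pixels"])
    if not i: print(np.round(f["tool_from_camera"],3),cam(f)[0],f["k1"])
    for t in HT: print(i,t,[(np.round(d["uv"]).tolist(),round(d["score"],2),np.round(onz(f,d["uv"],0)[:2],3).tolist()) for d in arm.mark_of(f,t)])
    for t in TR:
        print(i,t,[(np.round(d["uv"]).tolist(),round(d["score"],2),tray(f,d["region"]).tolist()) for d in arm.silhouettes(f,t)],[np.round(onz(f,d["uv"],0)[:2],3).tolist() for d in arm.mark_of(f,t)])
print(arm.observe()["time_s"],arm.observe()["q"])
a=[cv2.imread(f"pics/w{i}.png") for i in range(3)]
cv2.imwrite("pics/m.png",cv2.resize(np.hstack(a[::-1]),(800,200))) 
E
```

```text
[[ 0.    -0.298  0.955 -0.143]
 [ 1.     0.    -0.     0.001]
 [-0.     0.955  0.298 -0.074]
 [ 0.     0.     0.     1.   ]] 331.4592947818085 -0.05899035993364102
0 creamer []
0 sugar_pot [([326.0, 184.0], 0.7, [0.47, -0.132])]
0 jar_red [([541.0, 254.0], 0.65, [0.598, 0.263]), ([488.0, 175.0], 0.59, [0.455, 0.135])]
0 jar_green [([249.0, 180.0], 0.8, [0.463, -0.257])]
0 cup [([407.0, 184.0], 0.86, [0.471, 0.001]), ([492.0, 94.0], 0.78, [0.328, 0.121]), ([383.0, 114.0], 0.66, [0.36, -0.047])]
0 serving_tray [([527.0, 256.0], 0.88, [595.8, 231.2, 105.6, 145.8, -2.7])] [[0.6, 0.267], [0.426, -0.46]]
0 spice_tray [([384.0, 265.0], 0.89, [628.4, -3.0, 106.7, 177.7, -12.4])] [[0.634, -0.0]]
0 wash_tray [([213.0, 59.0], 0.83, [288.6, -297.9, 102.3, 132.1, 2.9]), ([259.0, 268.0], 0.65, [616.7, -240.1, 108.4, 130.6, 10.3])] [[0.617, -0.245], [0.289, -0.304], [0.459, 0.139]]
1 creamer [([418.0, 164.0], 0.74, [0.438, 0.266]), ([547.0, 161.0], 0.54, [0.43, 0.483])]
1 sugar_pot [([173.0, 183.0], 0.82, [0.468, -0.131])]
1 jar_red [([340.0, 177.0], 0.8, [0.459, 0.141]), ([551.0, 162.0], 0.28, [0.
[... 531 characters left out ...]
.621, -0.242]]
2 creamer [([282.0, 164.0], 0.89, [0.438, 0.266])]
2 sugar_pot [([44.0, 185.0], 0.67, [0.471, -0.132])]
2 jar_red [([198.0, 178.0], 0.67, [0.461, 0.13])]
2 jar_green []
2 cup [([121.0, 186.0], 0.75, [0.473, 0.001]), ([185.0, 95.0], 0.73, [0.332, 0.12]), ([79.0, 114.0], 0.61, [0.357, -0.051])]
2 serving_tray [([30.0, 187.0], 0.49, [470.5, -145.3, 57.6, 96.1, 15.5])] [[0.597, 0.26]]
2 spice_tray [([118.0, 267.0], 0.6, [627.2, 0.5, 109.0, 172.9, -12.4])] [[0.632, 0.001]]
2 wash_tray [([18.0, 268.0], 0.57, [612.0, -214.5, 105.6, 106.5, 10.5])] [[0.618, -0.237], [0.603, 0.261]]
6.5167 [ 5.71140810e-01  7.88488701e-02  4.68606463e-01  1.96052743e+00
 -4.14104954e-05  5.71280746e-01]
```

```bash
python3 - <<'E'
import cv2,numpy as np
a=cv2.imread("pics/w2.png")[100:240,200:360]; b=cv2.imread("pics/w1.png")[120:260,180:340]
cv2.imwrite("pics/c.png",np.hstack([cv2.resize(x,None,fx=2.5,fy=2.5,interpolation=2) for x in (a,b)]))
E
```

```text
(no output)
```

View pics/c.png

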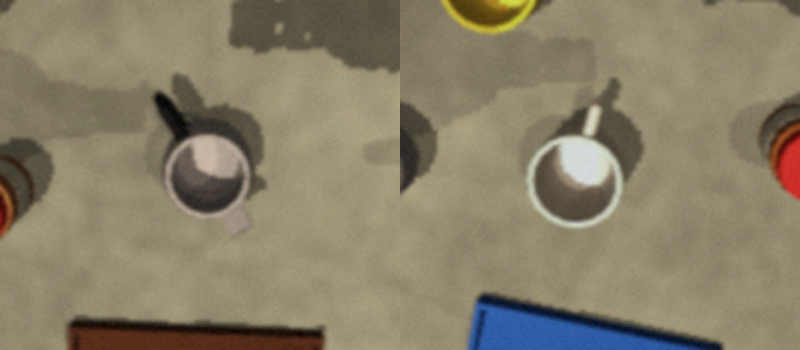

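View pics/w1.png

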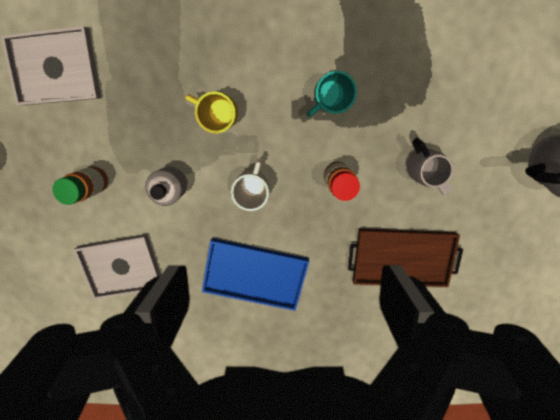

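Crops: creamer rim centre is at (283,170) in w2, with its handle tip at (264,139) and spout at (295,189). Cup rim centre is at (250,192) in w1, with its handle tip at (258,163). Now I'll measure from the rims and caps and compare with the network origins.

```bash
python3 - <<'E'
from h import *
# fake the frames' poses: w2 at TCP(.42,.27,.38), w1 at (.42,.05,.38)
import math
f=grab("wrist"); f1=dict(f); f1["st"]=dict(f["st"]); p=np.array(f["st"]["position"]); f1["st"]["position"]=p+[0,-.22,0]
print(p)
c=onz(f,(283,170),.062); h=onz(f,(264,139),.058); s=onz(f,(295,189),.055)
print("creamer",c,"handle",math.degrees(math.atan2(c[1]-h[1],c[0]-h[0])),np.hypot(*(c-h)[:2]),"spout",math.degrees(math.atan2(*(s-c)[1::-1])))
c=onz(f1,(250,192.4),.056); h=onz(f1,(258,163.2),.048)
print("cup",c,math.degrees(math.atan2(c[1]-h[1],c[0]-h[0])),np.hypot(*(c-h)[:2]))
print("red",onz(f1,(344,186),.082),"green",onz(f1,(68,190),.082),"sugar",onz(f1,(157,190),.072))
E
```

```text
[0.42003917 0.26989442 0.38001274]
creamer [0.43578783 0.26915011 0.062     ] handle 31.56098827650308 0.05024278883120869 spout 30.646955973046715
cup [0.47002598 0.00099624 0.056     ] -16.14031275634863 0.043190831599123514
red [0.45401405 0.13277862 0.082     ] green [ 0.45909648 -0.25390397  0.082     ] sugar [ 0.46209444 -0.129296    0.072     ]
```

```bash
cat >> h.py <<'E'
TRAYS=dict(serving=(.602,.258,-2.5),spice=(.631,0,-12.5),wash=(.619,-.239,10.5))
def slot(t,dy,dx=0):
    x,y,a=TRAYS[t]; a=np.radians(a); return np.array([x-np.sin(a)*dy+np.cos(a)*dx,y+np.cos(a)*dy+np.sin(a)*dx])
def pick(xy,yaw,zg,F=45,up=.19):
    o=down(np.radians(yaw)); p=np.array([*xy,up])
    arm.grip(.085); arm.move_pose(p,o)
    if arm.move_l([*xy,zg],speed=.15,force_limit=15): print("contact going down",arm.observe()["position"]); return False
    arm.grip(.03,F); w=arm.observe()["grip_width"]; print("gripped",w)
    arm.move_l([*xy,zg+.03],speed=.08); arm.move_l(p,speed=.25)
    s=arm.observe(); print("lifted",s["grip_width"],s["force"],s["time_s"]); return True
def place(xy,yaw,zg,up=.19,floor=.004,rel=.014):
    o=down(np.radians(yaw)); arm.move_l([*xy,up],o,speed=.25); arm.pause(.2)
    arm.move_l([*xy,zg+floor+.012],speed=.15); arm.pause(.2)
    hit=arm.move_l([*xy,zg+floor-.003],speed=.02,force_limit=4)
    s=arm.observe(); print("down",hit,s["position"][2]-zg-floor,s["force"])
    arm.grip(s["grip_width"]+rel); arm.pause(.2); arm.move_l([*xy,up],speed=.2); print("t",arm.observe()["time_s"])
E
python3 - <<'E'
from h import *
for y in (-90,90):
    for xy in ((.466,-.131),(.457,.136),(.461,-.257),slot("serving",-.038),slot("spice",.038),slot("spice",-.038)):
        q=arm.ik([*xy,.19],down(np.radians(y-5))); print(y,None if q is None else np.round(q,2)[[0,5]])
q=arm.ik([*slot("serving",.038),.02],down(np.radians(-2.5)));print(q)
if pick((.437,.268),31,.015):
    f=grab("wrist"); cv2.imwrite("pics/g1.png",f["pixels"])
E
```

```text
-90 [-0.27  1.38]
-90 [0.29 1.95]
-90 [-0.51  1.15]
-90 [0.35 2.01]
-90 [0.06 1.72]
-90 [-0.06  1.6 ]
90 [-0.27 -1.76]
90 [ 0.29 -1.19]
90 [-0.51 -1.99]
90 [ 0.35 -1.13]
90 [ 0.06 -1.43]
90 [-0.06 -1.54]
[0.45584491 0.39499682 0.13506603 1.31086554 0.         0.49947814]
gripped 0.05127996075048929
lifted 0.051376496733021706 [ 0.50012643  0.85428739 -1.63530526] 10.5667
```

View pics/g1.png

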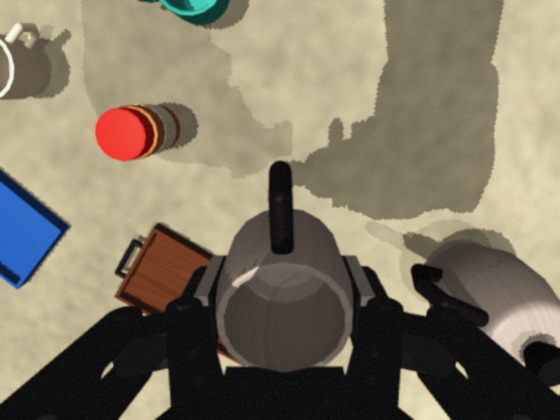

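The creamer is held upright across its belt, with its handle at (281,200) in the picture, clear of the pads. Placing it now, then picking up the sugar pot.

```bash
python3 - <<'E'
from h import *
place(slot("serving",.038),-2.5,.015)
if pick((.466,-.131),-92.5,.015): place(slot("serving",-.038),-92.5,.015)
f=grab("scene"); cv2.imwrite("pics/s1.png",f["pixels"])
E
```

```text
down True 0.0012415680993397363 [-0.7623805  -0.73913554  6.09988792]
t 15.1
gripped 0.05246172659186719
lifted 0.0525949868740737 [ 0.52567145  0.07684496 -3.87107795] 20.0667
down True 0.0009697437893700159 [-0.37185357 -0.52871058  5.31397643]
t 25.3917
```

View pics/s1.png

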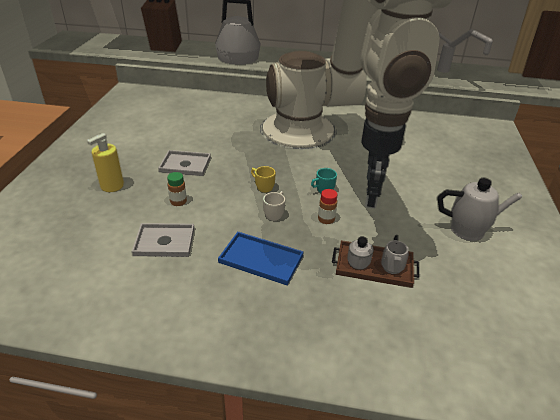

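The sugar pot (360,254) and creamer (396,256) both stand upright in the wooden tray. The jars are next, then the cup.

```bash
python3 - <<'E'
from h import *
if pick((.457,.136),-102.5,.030): place(slot("spice",.038),-102.5,.030)
if pick((.461,-.257),-102.5,.030): place(slot("spice",-.038),-102.5,.030)
f=grab("scene"); cv2.imwrite("pics/s2.png",f["pixels"])
E
```

```text
gripped 0.04294562069918024
lifted 0.04278500084370325 [-0.51987512  0.6782453  -2.41522659] 29.35
down True 0.0007338190129505019 [-1.03474193 -0.8060015   4.41406205]
t 33.8333
gripped 0.04274544122844785
lifted 0.04306463019880246 [-0.5413286  -0.44200019 -2.29459559] 38.4083
down True 0.0007253795280950832 [-1.78457046  1.17365638  6.22027355]
t 43.1583
```

View pics/s2.png

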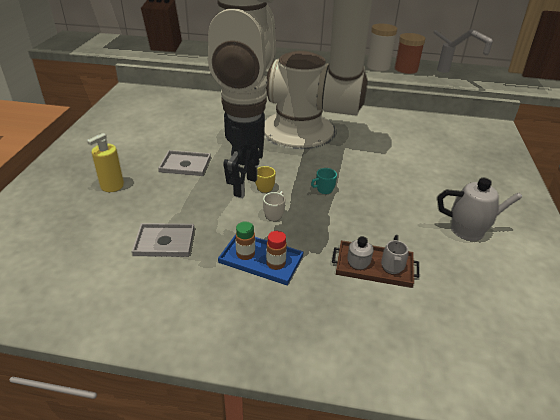

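Both jars stand upright in the blue tray at (245,241) and (277,250). Now the cup.

```bash
python3 - <<'E'
from h import *
if pick((.471,0),-16,.020): place(slot("wash",0),10.5,.020)
arm.move_pose([.42,-.05,.38],down(0))
f=grab("wrist"); cv2.imwrite("pics/e1.png",f["pixels"]); f=grab("scene"); cv2.imwrite("pics/s3.png",f["pixels"])
E
```

```text
gripped 0.05486363191258944
lifted 0.05525556454047856 [-0.81374116  0.03024616 -1.46623554] 47.8167
down True 0.0011082113645711766 [ 0.47004245 -0.32810165  5.80726302]
t 52.6917
```

View pics/e1.png

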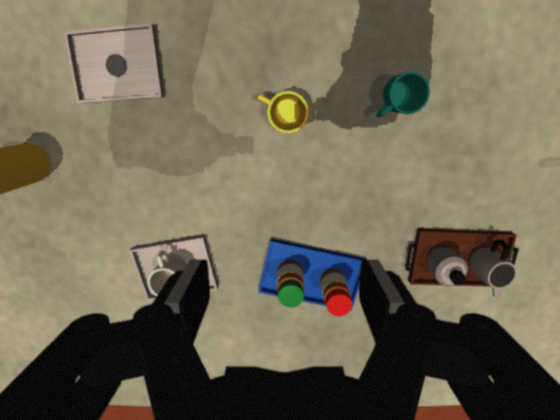

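View pics/s3.png

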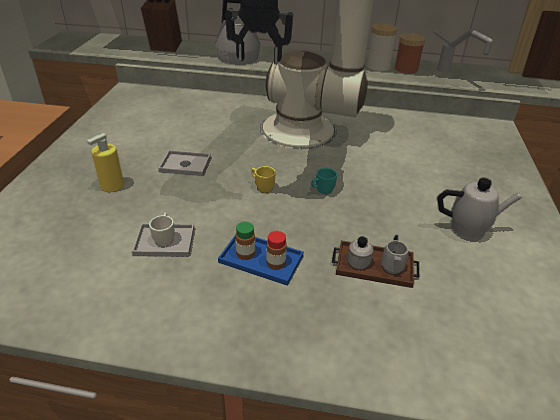

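The cup (162,231) stands upright in the far steel tray. The jars, sugar pot and creamer are in their trays, and the decoys, coffee pot and soap bottle haven't moved. The gripper is empty and high up, so I'm handing in.

```bash
python3 - <<'E'
from h import *
s=arm.observe(); print(s["time_s"],s["grip_width"],s["force"]); arm.finish_job()
E
```

```text
54.0583 0.06977252111140281 [-0.05385796  0.68909358 -0.97015645]
the job is handed in; nothing more can be done
```

All five things are sorted, and I handed the job in at about 54 s of the 118 s allowed; no verdict is reported. I moved them in the order asked: milk jug and sugar pot into the serving tray, red then green jar into the blue tray, and the white cup into the far steel tray.

- **Setting down:** each thing was lowered slowly until the force reading showed contact, about 1 mm above the computed floor height. Only then did I let go. The force at contact was at most about 6 N.
- **Last pictures:** the final scene and wrist views show all five upright in their trays. The coffee pot, the soap bottle, the coloured cups and the near steel tray look unmoved in the scene view, and the gripper is empty and clear of everything.
- **Measured only roughly:** the wrist images gave start positions that agreed to about 5 mm between two methods, which was enough for the grip. I did not re-measure the final positions; I only checked them in the pictures. Lift readings were noisy, for example 3.9 N for the sugar pot against an expected 2.2 N.

No check failed.

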